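# Click the tile rack's end stop into its notch

### The job

Push the upright end stop of the tile rack along its rail towards the row of tiles, gently, until its spring pin climbs the small ramp of the notch clip and drops into the notch; do not run on past the notch. Only push the stop with the fingers: do not pinch it or pull its pin up, leave the cup, saucer, tongs and loose tile where they are, and finish with the hand clear.

Things in the scene. Friction and masses are not known exactly. Their poses are not given: they have to be found in the camera images.
- rack: Clear acrylic tile rack, fixed, 420 mm long (y), 100 wide, origin mid-underside. Trough with four wedged tiles at its -y end (tops 46 mm above the table) on the -x side; aluminium rail 16 mm wide along y at x = +20 mm, top 30 mm above the table. The end stop starts near the rail's +y end and is pushed in rack -y. Nothing else on the rack rises above 46 mm.
- stop (a joint): Travel of the end stop along the rail in m: 0 at the rail's +y end (stop centre at rack y = +170 mm), growing as it is pushed towards the tiles (rack -y); ends at 0.258. It slides with about 0.6 N of friction plus 8 N per m/s, and stays where it is left.
- stop_foot (a point): Point on the rail top (30 mm above the table) under the end stop's middle; axes as the rack's. The stop is an upright grey plastic block, 36 mm wide (rack x), 20 thick (rack y), from 40 to 82 mm above the table, centred over the rail, with a thin low arm (top 50 mm up) over the trough. A sprung pin with a round 10 mm end sticks down through it onto the rail.
- stop_face (a point): Centre of the flat face to push (the stop's +y side, facing away from the tiles), 66 mm above the table, 10 mm from the stop's middle.
- clip: White plastic notch clip fixed on the rail between stop and tiles, 43 mm long, 19 wide; axes as the rack's, origin on the rail top (30 mm above the table) at the notch's middle. The notch is the gap between two humps 6 mm high, crests 19 mm apart. In the notch, stop_foot and this origin agree to about 1 mm. Leaving over the steep (40 degrees) far hump takes 6 to 15 N.
- cup: Dice cup, 68 mm across, 85 mm tall, loose on the table on the tile side of the rack; origin at the centre of its underside.
- saucer: Glass saucer 110 mm across, 16 mm high, loose on the table on the rail side; origin at the centre of its underside.
- tongs: Chrome chip tongs 120 mm long (their x axis), 30 mm wide, 8 mm high, lying loose on the rail side; origin at the middle of the underside.
- tile: Loose mahjong tile lying on the table on the tile side, 36 x 26 x 22 mm, origin at the centre of its underside.
- clip_ramp (a point): Foot of the clip's gentle ramp (22 degrees), 25 mm on the +y side of the notch's middle, at rail-top height. As the pin climbs it the push rises to 3 to 6 N (left there, the stop slides back); once the stop's middle is within about 7 mm of the notch's middle the stop snaps forward into the notch by itself and the push falls to nearly nothing.
- pin (a joint): Height in m of the stop's spring pin above its lowest place: 0 on the plain rail and in the notch, 0.006 on the crests of the clip's humps, up to 0.025 if pulled up. A spring presses it down with 5 to 6 N.
- pin_top (a point): Top of the spring pin, a steel knob 10 mm in diameter standing out of the middle of the stop's top: 90 mm above the table (8 mm above the block) when down, 6 mm higher on a crest.

How it is judged (in metres and radians):
On the way, in this order (a step that is already met when the one before it is completed fails the run):
1. the stop's pin rides up on the clip's near hump, before the notch (value of joint pin above 0.002 m and y of stop_foot in the frame of clip between 0.003 and 0.03 m).
2. the stop's pin has dropped into the notch (value of joint pin below 0.002 m and y of stop_foot in the frame of clip between -0.003 and 0.003 m), for 0.2 s.
At the end, for the whole second after the job is handed in: The end stop's pin is down in the clip's notch (raised less than 2 mm), the stop within 3 mm of the notch's middle and at rest (all of step 2 and velocity of joint stop between -0.005 and 0.005 m/s); the robot touches nothing.
It fails at once if the end stop runs on past the notch (more than 12 mm beyond its middle) (y of stop_foot in the frame of clip below -0.012 m).
It fails at once if the spring pin is pulled up (over 12 mm) (value of joint pin above 0.012 m).
It fails at once if the end stop is pinched or shoved hard (over 25 N) (contact force between the fingers and stop above 25 N).
It fails at once if the cup, saucer, tongs or loose tile is moved over 15 mm (distance of any of cup, saucer, tongs, tile from where it was at the start of the episode above 0.015 m).
It also fails if it takes over 48 s, if anything falls off the work surface, if the arm or the gripper's body presses on something with over 40 N, if the wrist force passes 120 N, or if a joint passes its speed limit or range.

### The arm

A 6-joint arm with a two-finger parallel gripper is mounted at the origin on the work surface. World frame = base frame: x ahead of the robot, y to its left, z up, the work surface at z = 0. Lengths are in m, angles in degrees, forces in N, time in s.
With the tool pointing down it reaches from about 0.25 to 0.725 m from the base axis. Payload 9.7 kg.
Tool frame: the origin (TCP) lies at the very end of the fingers, on their centre line; the grasp point (between the pads) lies 19 mm behind it; z points along the fingers, y is the line along which they close (so a half turn about z gives the same grasp; the last joint's range is limited). The gripper opens to 85 mm and grips with 20 to 120 N. Pads are 22 mm wide; open, the fingers measure 114 mm over their backs; the gripper's body (76 mm by 85 mm) begins 54 mm behind the grasp point. The pads swing forward as they close: fully open they stand 13 mm farther back than shut.
Start: joints at [-73.969, 4.979, 10.078, 95.1, 0, 90], TCP at [0.152, -0.529, 0.231] pointing down, gripper open.
Joint ranges: [-179.16, 179.16], [-48.56, 103.87], [-65.8, 70.77], [-126.05, 130.52], [-82.76, 87.17], [-180, 180]. Speed limits (degrees/s): [127.2, 127.2, 147.25, 180, 180, 180].

### API

Orientations are given as [roll, pitch, yaw] about the fixed x, y, z axes, in that order (R = Rz(yaw) Ry(pitch) Rx(roll)).
In Python, from workcell import telemetry, optics, workorder gives the robot as it stands.
- The arm moves only by the shell command python3 -m handwheel 'ROWS' [FORCE]. ROWS is JSON, a list of rows, each an object of numbers: "tx", "ty", "tz": the shift along the tool's x, y, z in m; "ax", "ay", "az": the turn, a rotation vector about the tool's x, y, z in degrees; "jaw": the gripper command: -1 is shut, 1 is fully open, values between are in proportion. A call has exactly 10 rows; each row shifts and turns the commanded pose from where the row before left it, along the tool's axes as they then stand; what a row does not reach is not made up. A row lasts 1/8 s, in which the tool goes at most 62.5 mm and 10.7 degrees, less where a joint would pass 70% of its speed; a pose out of reach is approached as far as the arm can. A call is refused whole if a number of a shift passes 0.0625 or a number of a turn 10.7, either way. A call with a gripper value outside its range is refused whole. The fingers move at their own pace and stop on an object; FORCE is the grip in N (left out, the last holds). Time passes only in rows, so rows that do not move let the fingers close, or fill a call up. It gives the time, the measured TCP pose, the force, the opening and the grip force at its end, in the units of the state.
- telemetry.get_obs(): the state, without advancing time (a new reading comes with each control period).
- optics.camera(name): name is "side" or "top" or "wrist"; returns a dict with "color" (420x560x3 uint8, red, green, blue), "K" (3x3 intrinsics, pixels), "extrinsics" (4x4, takes a point from camera to world coordinates); the wrist camera has in their place "mount" (4x4, takes a point from camera to tool coordinates, whose origin is the TCP and whose axes are the flange's). Camera axes: x right, y down, z forward; pixel columns grow to the right and rows downward; lengths in m; the calibration is good to about 2 mm. The wrist camera is an equidistant fisheye: a pixel r from the principal point sees the ray r / f radians off the axis. A picture is of the moment at which its call begins: read the wrist's pose just before it. There is no depth.
- workorder.job_done(): hands the job in; it is judged then, once.
The state is a dict: "time": time; "q": joint angles; "qd": joint speeds; "joint_efforts": joint torques, N m; "ee_pos": TCP position; "tcp_rot": TCP orientation; "wrist_force": force on the tool from outside, world axes, zero at the start; "torque": the same for the moment, N m; "opening": finger opening in m; "grasp_force": force on a finger pad.
Only numpy, scipy, OpenCV 4.12 (cv2) and the standard library are available. Lean on these libraries where they do the work, as an engineer would, in place of code of your own. Each camera call takes 0.05 s, during which the arm holds its last target. There are 200 camera calls.

## Working session

There is one attempt and no reset: what is moved stays moved. The work goes in short steps, Python scripts to look and compute and a shell command to move; the robot and the scene stay as the last step left them, time stands still between calls to the robot, and variables do not carry over. Pictures are saved under pics/ and viewed, at most 10 in all, crops included, and the job is handed in when it is done.

```bash
ls; mkdir -p pics; python3 - <<'E'
from workcell import telemetry, optics
import cv2, numpy as np
o=telemetry.get_obs(); print(o)
for n in ("top","side"):
    c=optics.camera(n); cv2.imwrite(f"pics/{n}0.png",c["color"][:,:,::-1]); print(n,c["K"],c["extrinsics"])
E
```

```text
pics
{'time': 0.0, 'q': array([-7.39686386e+01,  5.01040362e+00,  1.00344292e+01,  9.50981498e+01,
        1.02705564e-03,  8.99966609e+01]), 'qd': array([ 0.06100054, -0.08060549,  0.03585296,  0.09092916,  0.02333683,
       -0.041625  ]), 'joint_efforts': array([-1.12739239e-03, -5.20392931e+01,  4.64798212e+01,  1.63098442e-02,
       -9.06176723e-06, -1.04272362e-05]), 'ee_pos': array([ 0.1518341 , -0.52839814,  0.23058952]), 'tcp_rot': array([-1.79925876e+02, -1.03137463e-03,  1.60346992e+01]), 'wrist_force': array([-0.13940494, -0.8831488 , -0.20017075]), 'torque': array([-0.05327266,  0.00783444, -0.00116624]), 'grasp_force': 0.0, 'opening': 0.08517136477495788}
top [[425.77792535   0.         281.11244103]
 [  0.         425.77792535 206.13811585]
 [  0.           0.           1.        ]] [[-2.29769115e-01 -9.47382579e-01  2.22873062e-01  4.13035535e-01]
 [-9.73245150e-01  2.23621388e-01 -5.27953861e-02  6.20016323e-02]
 [ 1.78245464e-04 -2.29040876e-01 -9.73416789e-01  7.09895659e-01]
 [ 0.00000000e+00  0.00000000e+00  0.00000000e+00  1.00000000e+00]]
side [[436.4256381    0.         274.73432429]
 [  0.         436.4256381  216.28386348]
 [  0.           0.           1.        ]] [[ 0.98031654 -0.13096943  0.14773793  0.45554804]
 [-0.19716485 -0.68835746  0.69806162 -0.41743534]
 [ 0.01027177 -0.71345008 -0.70063077  0.55698985]
 [ 0.          0.          0.          1.        ]]
```

View pics/top0.png

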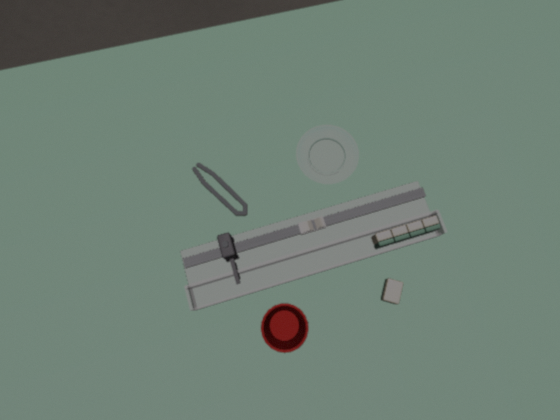

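View pics/side0.png

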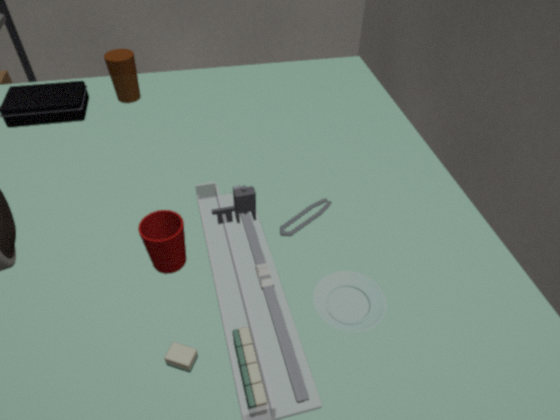

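The top view shows the stop at about (228,246), the clip at (312,224) and the tiles at (376–440, 218–245). In the side view the stop is at (245,203) and the clip at (265,275). I'll enlarge both for accurate pixels.

```bash
python3 - <<'E'
import cv2, numpy as np
t=cv2.imread("pics/top0.png")[195:305,175:345]; s=cv2.imread("pics/side0.png")[175:305,190:300]
f=lambda im,k:np.clip(cv2.resize(im,None,fx=k,fy=k,interpolation=cv2.INTER_CUBIC).astype(float)*1.4,0,255).astype('u1')
cv2.imwrite("pics/tz.png",f(t,4.7)); cv2.imwrite("pics/sz.png",f(s,4.6))
E
```

```text
(no output)
```

View pics/tz.png

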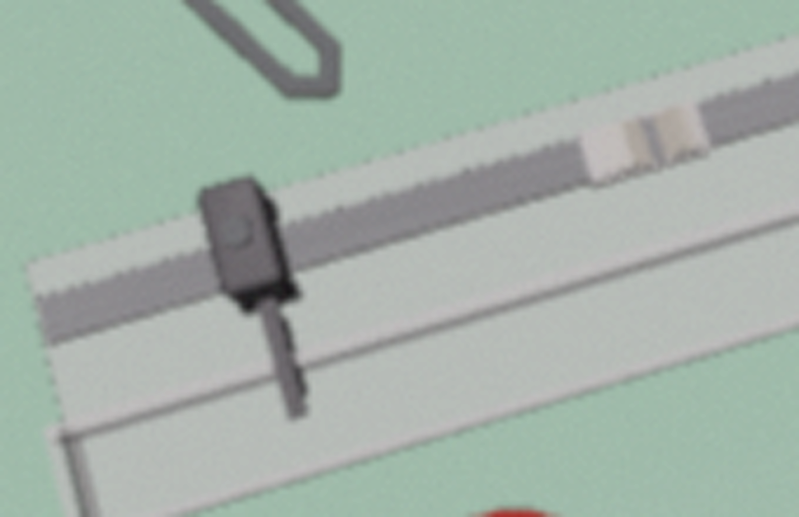

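View pics/sz.png

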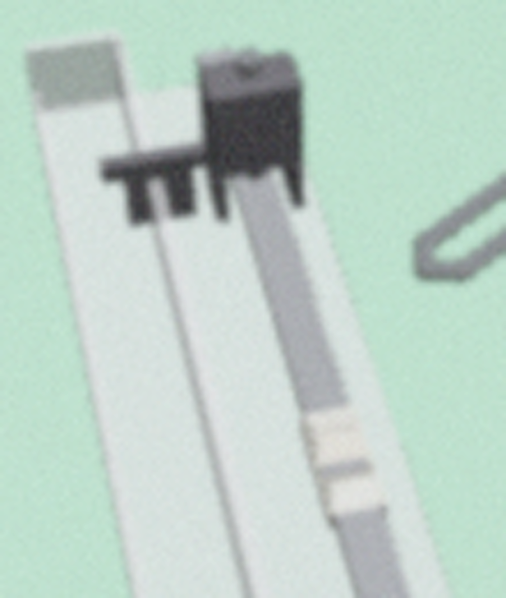

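The enlarged top view shows the pin knob at crop (238,230), the clip's ramp foot at about (588,160) and its far end at about (702,130), with the notch at about (655,140). In the side crop the knob is at (248,62) and the clip spans (325,410) to (358,513). Next I triangulate these points.

```bash
cat > h.py <<'E'
import numpy as np, cv2
KT=np.array([[425.778,0,281.112],[0,425.778,206.138],[0,0,1]])
KS=np.array([[436.426,0,274.734],[0,436.426,216.284],[0,0,1]])
ET=np.array([[-2.29769115e-01,-9.47382579e-01,2.22873062e-01,4.13035535e-01],[-9.73245150e-01,2.23621388e-01,-5.27953861e-02,6.20016323e-02],[1.78245464e-04,-2.29040876e-01,-9.73416789e-01,7.09895659e-01],[0,0,0,1]])
ES=np.array([[0.98031654,-0.13096943,0.14773793,0.45554804],[-0.19716485,-0.68835746,0.69806162,-0.41743534],[0.01027177,-0.71345008,-0.70063077,0.55698985],[0,0,0,1]])
PT=KT@np.linalg.inv(ET)[:3]; PS=KS@np.linalg.inv(ES)[:3]
def tri(a,b):
    X=cv2.triangulatePoints(PT,PS,np.float64(a).reshape(2,1),np.float64(b).reshape(2,1)); return (X[:3]/X[3]).ravel()
def plane(K,E,p,z):
    d=E[:3,:3]@np.linalg.inv(K)@[*p,1]; return E[:3,3]+d*(z-E[2,3])/d[2]
def tz(x,y): return ((x+.5)/4.7-.5+175,(y+.5)/4.7-.5+195)
def sz(x,y): return ((x+.5)/4.6-.5+190,(y+.5)/4.6-.5+175)
E
python3 - <<'E'
from h import *
np.set_printoptions(precision=4,suppress=True)
for n,a,b,z in [("pin",tz(238,230),sz(248,62),.09),("ramp",tz(588,160),sz(325,410),.03),("end",tz(702,130),sz(358,513),.03),
 ("notch",tz(654,142),sz(343,470),.031),("railend",(425.5,195),(304,396),.03),
 ("topBack",tz(226,186),sz(295,70),.082)]:
    print(n,tri(a,b),plane(KT,ET,a,z),plane(KS,ES,b,z))
# rail axis from top image : left rail end centre
print(plane(KT,ET,tz(45,322),.03), plane(KT,ET,(425.5,195),.03))
# base outer +x edge at z~? & others
for p in [(38,300),(50,345),(200,192),(252,178),(282,280),(232,297)]: print(p,plane(KT,ET,tz(*p),.03 if p[0]<60 else .082))
for p in [(208,100),(300,88),(290,52),(198,60)]: print(p,plane(KS,ES,sz(*p),.082))
E
```

```text
pin [0.5178 0.1208 0.091 ] [0.519 0.121 0.09 ] [0.5169 0.1218 0.09  ]
ramp [0.5238 0.0048 0.0351] [0.5253 0.0044 0.03  ] [0.5239 0.0088 0.03  ]
end [ 0.5265 -0.0363  0.0315] [ 0.5265 -0.0365  0.03  ] [ 0.5269 -0.0352  0.03  ]
notch [ 0.5254 -0.019   0.0325] [ 0.526  -0.0192  0.031 ] [ 0.5252 -0.018   0.031 ]
railend [ 0.535  -0.2082  0.0382] [ 0.5323 -0.2112  0.03  ] [ 0.5402 -0.2046  0.03  ]
topBack [0.5342 0.1225 0.083 ] [0.535  0.1226 0.082 ] [0.5339 0.1235 0.082 ]
[0.5135 0.1965 0.03  ] [ 0.5323 -0.2112  0.03  ]
(38, 300) [0.5214 0.1975 0.03  ]
(50, 345) [0.5055 0.1963 0.03  ]
(200, 192) [0.535  0.1311 0.082 ]
(252, 178) [0.5356 0.1141 0.082 ]
(282, 280) [0.5017 0.1115 0.082 ]
(232, 297) [0.5001 0.1278 0.082 ]
(208, 100) [0.501  0.1133 0.082 ]
(300, 88) [0.5341 0.1136 0.082 ]
(290, 52) [0.5337 0.1337 0.082 ]
(198, 60) [0.5004 0.1355 0.082 ]
```

The triangulated heights agree with the text (pin 0.091, notch 0.0325, stop top 0.083). The stop is at about (0.5185, 0.121), the notch at about (0.5255, -0.0185), and the rack yaw is about 2.6°. I'll close the gripper, turn to yaw 2.6° and go over the pre-push point (0.516, 0.172).

```bash
python3 -m handwheel '[{"az":6.7,"jaw":-1},{"az":6.7,"jaw":-1},{"tx":0.022,"ty":-0.0379,"jaw":-1},{"tx":0.022,"ty":-0.0379,"jaw":-1},{"tx":0.022,"ty":-0.0379,"jaw":-1},{"tx":0.022,"ty":-0.0379,"jaw":-1},{"tx":0.022,"ty":-0.0379,"jaw":-1},{"tx":0.022,"ty":-0.0379,"jaw":-1},{"tx":0.022,"ty":-0.0379,"jaw":-1},{"tx":0.022,"ty":-0.0379,"jaw":-1}]' 20
python3 -m handwheel '[{"tx":0.022,"ty":-0.0379,"jaw":-1},{"tx":0.022,"ty":-0.0379,"jaw":-1},{"tx":0.022,"ty":-0.0379,"jaw":-1},{"tx":0.022,"ty":-0.0379,"jaw":-1},{"tx":0.022,"ty":-0.0379,"jaw":-1},{"tx":0.022,"ty":-0.0379,"jaw":-1},{"tx":0.022,"ty":-0.0379,"jaw":-1},{"tx":0.022,"ty":-0.0379,"jaw":-1},{"tx":0.022,"ty":-0.0379,"jaw":-1},{"tx":0.022,"ty":-0.0379,"jaw":-1}]'
```

```text
$[0]: bad value
$[0]: bad value
```

```bash
python3 -m handwheel '[{"tx":0,"ty":0,"tz":0,"ax":0,"ay":0,"az":6.7,"jaw":-1},{"tx":0,"ty":0,"tz":0,"ax":0,"ay":0,"az":6.7,"jaw":-1},{"tx":0.022,"ty":-0.0379,"tz":0,"ax":0,"ay":0,"az":0,"jaw":-1},{"tx":0.022,"ty":-0.0379,"tz":0,"ax":0,"ay":0,"az":0,"jaw":-1},{"tx":0.022,"ty":-0.0379,"tz":0,"ax":0,"ay":0,"az":0,"jaw":-1},{"tx":0.022,"ty":-0.0379,"tz":0,"ax":0,"ay":0,"az":0,"jaw":-1},{"tx":0.022,"ty":-0.0379,"tz":0,"ax":0,"ay":0,"az":0,"jaw":-1},{"tx":0.022,"ty":-0.0379,"tz":0,"ax":0,"ay":0,"az":0,"jaw":-1},{"tx":0.022,"ty":-0.0379,"tz":0,"ax":0,"ay":0,"az":0,"jaw":-1},{"tx":0.022,"ty":-0.0379,"tz":0,"ax":0,"ay":0,"az":0,"jaw":-1}]' 20
```

```text
time: 1.35
ee_pos: [0.3141, -0.2163, 0.2311]
tcp_rot: [-180.0, 0.0, 2.6]
wrist_force: [-0.2, -0.9, 0.4]
opening: 0.0
grasp_force: 0.0
```

```bash
python3 -m handwheel '[{"tx":0.022,"ty":-0.0379,"tz":0,"ax":0,"ay":0,"az":0,"jaw":-1},{"tx":0.022,"ty":-0.0379,"tz":0,"ax":0,"ay":0,"az":0,"jaw":-1},{"tx":0.022,"ty":-0.0379,"tz":0,"ax":0,"ay":0,"az":0,"jaw":-1},{"tx":0.022,"ty":-0.0379,"tz":0,"ax":0,"ay":0,"az":0,"jaw":-1},{"tx":0.022,"ty":-0.0379,"tz":0,"ax":0,"ay":0,"az":0,"jaw":-1},{"tx":0.022,"ty":-0.0379,"tz":0,"ax":0,"ay":0,"az":0,"jaw":-1},{"tx":0.022,"ty":-0.0379,"tz":0,"ax":0,"ay":0,"az":0,"jaw":-1},{"tx":0.022,"ty":-0.0379,"tz":0,"ax":0,"ay":0,"az":0,"jaw":-1},{"tx":0.022,"ty":-0.0379,"tz":0,"ax":0,"ay":0,"az":0,"jaw":-1},{"tx":0.022,"ty":-0.0379,"tz":0,"ax":0,"ay":0,"az":0,"jaw":-1}]'
python3 -c "
from workcell import telemetry;o=telemetry.get_obs();print(o['ee_pos'],o['tcp_rot'],o['q'])"
```

```text
time: 2.6
ee_pos: [0.519, 0.0974, 0.2342]
tcp_rot: [-176.6, 0.1, 8.9]
wrist_force: [0.2, -0.8, 0.1]
opening: 0.0
grasp_force: 0.0
[0.51904445 0.09738131 0.2341844 ] [-1.76633570e+02  8.82520584e-02  8.86468509e+00] [  8.81013057   2.06782989   7.28948609  95.31311728   3.36634415
 179.94535125]
```

The last joint hit its limit, because this yaw needs q6 above 180°. I'll turn the hand to yaw ~92.6° instead, so that tool x lies along the rack's +y.

```bash
python3 -m handwheel '[{"tx":0,"ty":0,"tz":0,"ax":0,"ay":0,"az":-10.4,"jaw":-1},{"tx":0,"ty":0,"tz":0,"ax":0,"ay":0,"az":-10.4,"jaw":-1},{"tx":0,"ty":0,"tz":0,"ax":0,"ay":0,"az":-10.4,"jaw":-1},{"tx":0,"ty":0,"tz":0,"ax":0,"ay":0,"az":-10.4,"jaw":-1},{"tx":0,"ty":0,"tz":0,"ax":0,"ay":0,"az":-10.4,"jaw":-1},{"tx":0,"ty":0,"tz":0,"ax":0,"ay":0,"az":-10.4,"jaw":-1},{"tx":0,"ty":0,"tz":0,"ax":0,"ay":0,"az":-10.4,"jaw":-1},{"tx":0,"ty":0,"tz":0,"ax":0,"ay":0,"az":-10.4,"jaw":-1},{"tx":0,"ty":0,"tz":0,"ax":0,"ay":0,"az":0,"jaw":-1},{"tx":0,"ty":0,"tz":0,"ax":0,"ay":0,"az":0,"jaw":-1}]'
cat > s.py <<'E'
from workcell import telemetry
from scipy.spatial.transform import Rotation as R
import numpy as np,sys
np.set_printoptions(precision=4,suppress=True)
o=telemetry.get_obs();r=R.from_euler('xyz',o['tcp_rot'],degrees=True)
print(o['time'],o['ee_pos'],o['tcp_rot'],'F',o['wrist_force'],'q',o['q'])
if len(sys.argv)>1:
    t=np.array([float(a) for a in sys.argv[1:4]]); print('shift',r.inv().apply(t-o['ee_pos']),'turn',np.degrees((r.inv()*R.from_euler('xyz',[180,0,92.6],degrees=True)).as_rotvec()))
E
python3 s.py .516 .172 .2
```

```text
time: 3.85
ee_pos: [0.5185, 0.0967, 0.2344]
tcp_rot: [-179.5, -3.3, 91.8]
wrist_force: [-0.1, 0.2, 1.1]
opening: 0.0004
grasp_force: 0.0
3.85 [0.5185 0.0967 0.2344] [-179.5285   -3.3081   91.7688] F [-0.0531  0.153   1.0552] q [ 8.7583  1.9561  7.2024 95.312   3.3409 96.974 ]
shift [0.0732 0.0001 0.0387] turn [-0.4473 -3.3115 -0.8174]
```

```bash
python3 -m handwheel '[{"tx":0,"ty":0,"tz":0,"ax":-0.45,"ay":-3.3,"az":-0.8,"jaw":-1},{"tx":0.025,"ty":0,"tz":0,"ax":0,"ay":0,"az":0,"jaw":-1},{"tx":0.025,"ty":0.001,"tz":0,"ax":0,"ay":0,"az":0,"jaw":-1},{"tx":0.025,"ty":0,"tz":0,"ax":0,"ay":0,"az":0,"jaw":-1},{"tx":0,"ty":0,"tz":0.03,"ax":0,"ay":0,"az":0,"jaw":-1},{"tx":0,"ty":0,"tz":0.03,"ax":0,"ay":0,"az":0,"jaw":-1},{"tx":0,"ty":0,"tz":0.03,"ax":0,"ay":0,"az":0,"jaw":-1},{"tx":0,"ty":0,"tz":0.03,"ax":0,"ay":0,"az":0,"jaw":-1},{"tx":0,"ty":0,"tz":0,"ax":0,"ay":0,"az":0,"jaw":-1},{"tx":0,"ty":0,"tz":0,"ax":0,"ay":0,"az":0,"jaw":-1}]'
python3 s.py .516 .172 .057
python3 - <<'E'
from workcell import optics
import cv2
c=optics.camera("side")["color"][:,:,::-1][130:310,150:390]
cv2.imwrite("pics/s1.png",cv2.resize(c,None,fx=3.3,fy=3.3,interpolation=cv2.INTER_CUBIC))
E
```

```text
time: 5.1
ee_pos: [0.5163, 0.1718, 0.1159]
tcp_rot: [179.9, -0.0, 92.7]
wrist_force: [-0.1, 0.2, 0.8]
opening: -0.0001
grasp_force: 0.0
5.1 [0.5163 0.1718 0.1159] [179.8999  -0.0371  92.7386] F [-0.1331  0.1957  0.812 ] q [ 18.4003   3.3365  -4.4135  82.1435   0.0087 105.6617]
shift [ 0.0002 -0.0004  0.0589] turn [ 0.1001 -0.0372  0.1386]
```

View pics/s1.png

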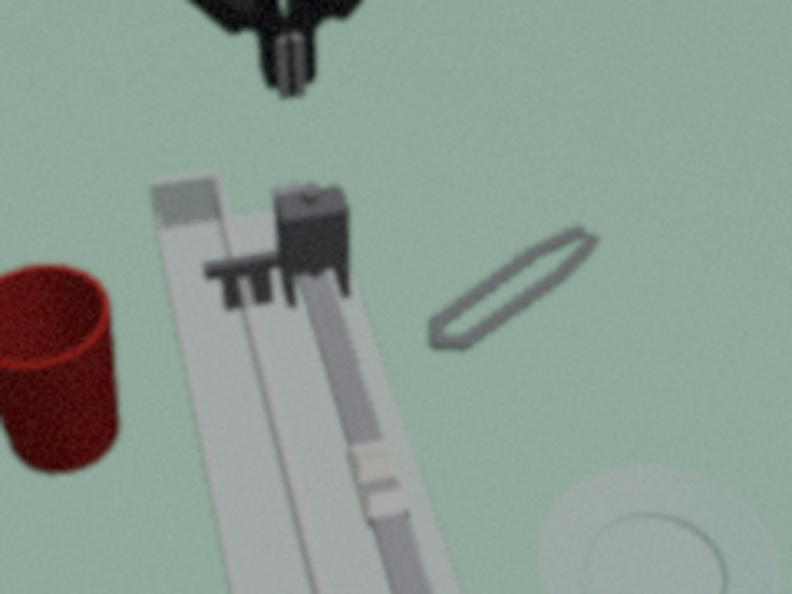

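The side view shows the closed fingertips at (290,95), behind and above the stop at (312,235) and in line with the rail. The way down is clear. I'll descend to z ≈ 0.058 and start sweeping towards the stop.

```bash
python3 -m handwheel '[{"tx":0,"ty":0,"tz":0.029,"ax":0,"ay":0,"az":0,"jaw":-1},{"tx":0,"ty":0,"tz":0.029,"ax":0,"ay":0,"az":0,"jaw":-1},{"tx":-0.005,"ty":0,"tz":0,"ax":0,"ay":0,"az":0,"jaw":-1},{"tx":-0.005,"ty":0,"tz":0,"ax":0,"ay":0,"az":0,"jaw":-1},{"tx":-0.005,"ty":0,"tz":0,"ax":0,"ay":0,"az":0,"jaw":-1},{"tx":-0.005,"ty":0,"tz":0,"ax":0,"ay":0,"az":0,"jaw":-1},{"tx":-0.005,"ty":0,"tz":0,"ax":0,"ay":0,"az":0,"jaw":-1},{"tx":-0.005,"ty":0,"tz":0,"ax":0,"ay":0,"az":0,"jaw":-1},{"tx":-0.005,"ty":0,"tz":0,"ax":0,"ay":0,"az":0,"jaw":-1},{"tx":-0.005,"ty":0,"tz":0,"ax":0,"ay":0,"az":0,"jaw":-1}]'
python3 -m handwheel '[{"tx":-0.006,"ty":0,"tz":0,"ax":0,"ay":0,"az":0,"jaw":-1},{"tx":-0.006,"ty":0,"tz":0,"ax":0,"ay":0,"az":0,"jaw":-1},{"tx":-0.006,"ty":0,"tz":0,"ax":0,"ay":0,"az":0,"jaw":-1},{"tx":-0.006,"ty":0,"tz":0,"ax":0,"ay":0,"az":0,"jaw":-1},{"tx":-0.006,"ty":0,"tz":0,"ax":0,"ay":0,"az":0,"jaw":-1},{"tx":-0.006,"ty":0,"tz":0,"ax":0,"ay":0,"az":0,"jaw":-1},{"tx":-0.006,"ty":0,"tz":0,"ax":0,"ay":0,"az":0,"jaw":-1},{"tx":-0.004,"ty":0,"tz":0,"ax":0,"ay":0,"az":0,"jaw":-1},{"tx":-0.002,"ty":0,"tz":0,"ax":0,"ay":0,"az":0,"jaw":-1},{"tx":0,"ty":0,"tz":0,"ax":0,"ay":0,"az":0,"jaw":-1}]'
python3 s.py
python3 - <<'E'
from workcell import optics
import cv2
a=optics.camera("top")["color"][:,:,::-1][170:290,180:340]
cv2.imwrite("pics/t2.png",cv2.resize(a,None,fx=4.7,fy=4.7,interpolation=cv2.INTER_CUBIC))
c=optics.camera("side")["color"][:,:,::-1][175:305,190:300]
cv2.imwrite("pics/s2.png",cv2.resize(c,None,fx=4.6,fy=4.6,interpolation=cv2.INTER_CUBIC))
E
```

```text
time: 6.4
ee_pos: [0.518, 0.1315, 0.0567]
tcp_rot: [180.0, -0.0, 92.8]
wrist_force: [0.7, 0.9, 1.5]
opening: 0.0001
grasp_force: 0.5
time: 7.65
ee_pos: [0.5202, 0.0836, 0.0565]
tcp_rot: [180.0, -0.0, 92.8]
wrist_force: [1.2, -0.9, -0.3]
opening: 0.0002
grasp_force: 0.0
7.65 [0.5202 0.0836 0.0565] [179.9822  -0.0028  92.7991] F [ 1.1576 -0.9268 -0.2757] q [  9.1315   2.0762 -12.3175  75.5883   0.0008  96.3323]
```

View pics/s2.png

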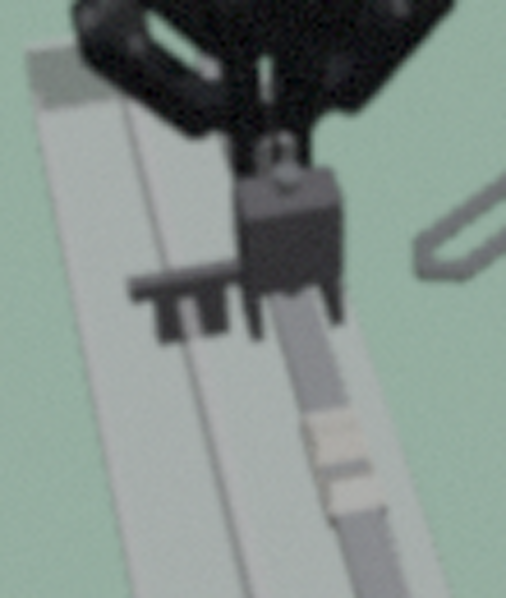

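The side view shows the fingers against the stop's +y face, pushing at its middle. The knob is now at (287,173) and the clip has not been reached. Next I work out the offset between the TCP and the stop.

```bash
python3 - <<'E'
from h import *
print(plane(KS,ES,sz(287,172),.09),plane(KS,ES,sz(343,470),.031))
for p in [(242,220),(341,208)]: print(plane(KS,ES,sz(*p),.082))
E
```

```text
[0.52144787 0.06363266 0.09      ] [ 0.5251702  -0.01796081  0.031     ]
[0.50418665 0.05194584 0.082     ]
[0.53753459 0.05134526 0.082     ]
```

The stop is 21 mm ahead of the TCP, so I expect the ramp at TCP y ≈ 0.028 and the snap at ≈ 0.010. I'll move up to just before the ramp, then go gently.

```bash
python3 -m handwheel '[{"tx":-0.006,"ty":0,"tz":0,"ax":0,"ay":0,"az":0,"jaw":-1},{"tx":-0.006,"ty":0,"tz":0,"ax":0,"ay":0,"az":0,"jaw":-1},{"tx":-0.006,"ty":0,"tz":0,"ax":0,"ay":0,"az":0,"jaw":-1},{"tx":-0.006,"ty":0,"tz":0,"ax":0,"ay":0,"az":0,"jaw":-1},{"tx":-0.006,"ty":0,"tz":0,"ax":0,"ay":0,"az":0,"jaw":-1},{"tx":-0.006,"ty":0,"tz":0,"ax":0,"ay":0,"az":0,"jaw":-1},{"tx":-0.005,"ty":0,"tz":0,"ax":0,"ay":0,"az":0,"jaw":-1},{"tx":-0.004,"ty":0,"tz":0,"ax":0,"ay":0,"az":0,"jaw":-1},{"tx":-0.002,"ty":0,"tz":0,"ax":0,"ay":0,"az":0,"jaw":-1},{"tx":0,"ty":0,"tz":0,"ax":0,"ay":0,"az":0,"jaw":-1}]'
python3 s.py
python3 -m handwheel '[{"tx":-0.001,"ty":0,"tz":0,"ax":0,"ay":0,"az":0,"jaw":-1},{"tx":-0.001,"ty":0,"tz":0,"ax":0,"ay":0,"az":0,"jaw":-1},{"tx":-0.001,"ty":0,"tz":0,"ax":0,"ay":0,"az":0,"jaw":-1},{"tx":-0.001,"ty":0,"tz":0,"ax":0,"ay":0,"az":0,"jaw":-1},{"tx":-0.001,"ty":0,"tz":0,"ax":0,"ay":0,"az":0,"jaw":-1},{"tx":-0.001,"ty":0,"tz":0,"ax":0,"ay":0,"az":0,"jaw":-1},{"tx":-0.001,"ty":0,"tz":0,"ax":0,"ay":0,"az":0,"jaw":-1},{"tx":-0.001,"ty":0,"tz":0,"ax":0,"ay":0,"az":0,"jaw":-1},{"tx":-0.001,"ty":0,"tz":0,"ax":0,"ay":0,"az":0,"jaw":-1},{"tx":-0.001,"ty":0,"tz":0,"ax":0,"ay":0,"az":0,"jaw":-1}]'
python3 s.py
```

```text
time: 9.0
ee_pos: [0.5225, 0.0367, 0.0565]
tcp_rot: [180.0, -0.0, 92.8]
wrist_force: [-0.4, -0.8, -0.4]
opening: 0.0001
grasp_force: 0.0
9.0 [0.5225 0.0367 0.0565] [179.9839  -0.0089  92.7998] F [-0.4    -0.8203 -0.4152] q [  4.0154   1.6584 -12.7469  75.5784   0.0086  91.2156]
time: 10.25
ee_pos: [0.5231, 0.0274, 0.0566]
tcp_rot: [180.0, -0.1, 92.8]
wrist_force: [0.1, 7.3, -0.3]
opening: 0.0001
grasp_force: 3.8
10.25 [0.5231 0.0274 0.0566] [179.9623  -0.0955  92.8358] F [ 0.0824  7.3261 -0.2698] q [  2.9493   1.6395 -12.755   75.5676   0.0954  90.1135]
```

The push has risen to ~7 N, so the pin is on the ramp at the expected place. I'll go on in 0.8 mm rows and check as I go.

```bash
python3 -m handwheel '[{"tx":-0.001,"ty":0,"tz":0,"ax":0,"ay":0,"az":0,"jaw":-1},{"tx":-0.001,"ty":0,"tz":0,"ax":0,"ay":0,"az":0,"jaw":-1},{"tx":-0.001,"ty":0,"tz":0,"ax":0,"ay":0,"az":0,"jaw":-1},{"tx":-0.001,"ty":0,"tz":0,"ax":0,"ay":0,"az":0,"jaw":-1},{"tx":-0.001,"ty":0,"tz":0,"ax":0,"ay":0,"az":0,"jaw":-1},{"tx":-0.001,"ty":0,"tz":0,"ax":0,"ay":0,"az":0,"jaw":-1},{"tx":-0.001,"ty":0,"tz":0,"ax":0,"ay":0,"az":0,"jaw":-1},{"tx":-0.001,"ty":0,"tz":0,"ax":0,"ay":0,"az":0,"jaw":-1},{"tx":-0.001,"ty":0,"tz":0,"ax":0,"ay":0,"az":0,"jaw":-1},{"tx":-0.001,"ty":0,"tz":0,"ax":0,"ay":0,"az":0,"jaw":-1}]'
python3 s.py
```

```text
time: 11.5
ee_pos: [0.5237, 0.0168, 0.0566]
tcp_rot: [179.9, -0.0, 92.8]
wrist_force: [0.2, 3.5, 0.3]
opening: 0.0001
grasp_force: 1.8
11.5 [0.5237 0.0168 0.0566] [179.95    -0.016   92.8092] F [0.1732 3.4521 0.264 ] q [  1.8315   1.6514 -12.7399  75.559    0.0168  89.0223]
```

```bash
python3 -m handwheel '[{"tx":-0.0005,"ty":0,"tz":0,"ax":0,"ay":0,"az":0,"jaw":-1},{"tx":-0.0005,"ty":0,"tz":0,"ax":0,"ay":0,"az":0,"jaw":-1},{"tx":-0.0005,"ty":0,"tz":0,"ax":0,"ay":0,"az":0,"jaw":-1},{"tx":-0.0005,"ty":0,"tz":0,"ax":0,"ay":0,"az":0,"jaw":-1},{"tx":-0.0005,"ty":0,"tz":0,"ax":0,"ay":0,"az":0,"jaw":-1},{"tx":-0.0005,"ty":0,"tz":0,"ax":0,"ay":0,"az":0,"jaw":-1},{"tx":-0.0005,"ty":0,"tz":0,"ax":0,"ay":0,"az":0,"jaw":-1},{"tx":-0.0005,"ty":0,"tz":0,"ax":0,"ay":0,"az":0,"jaw":-1},{"tx":-0.0005,"ty":0,"tz":0,"ax":0,"ay":0,"az":0,"jaw":-1},{"tx":-0.0005,"ty":0,"tz":0,"ax":0,"ay":0,"az":0,"jaw":-1}]'
python3 s.py
python3 - <<'E'
from workcell import optics
import cv2
c=optics.camera("side")["color"][:,:,::-1][175:305,190:300]
cv2.imwrite("pics/s3.png",cv2.resize(c,None,fx=4.6,fy=4.6,interpolation=cv2.INTER_CUBIC))
E
```

```text
time: 12.75
ee_pos: [0.5238, 0.0118, 0.0566]
tcp_rot: [180.0, -0.0, 92.8]
wrist_force: [-0.0, 0.9, 0.0]
opening: -0.0001
grasp_force: 0.0
12.75 [0.5238 0.0118 0.0566] [179.9666  -0.0056  92.8095] F [-0.0099  0.9324  0.002 ] q [  1.2875   1.6681 -12.7323  75.5663   0.0065  88.478 ]
```

View pics/s3.png

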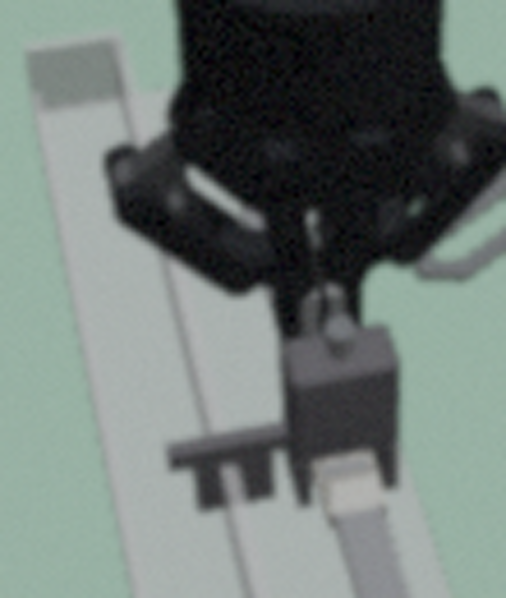

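The side view shows the stop over the clip's near hump, with its top front edge running from (292,388) to (397,372) and the knob at about (342,330). I'll compute where it is.

```bash
python3 - <<'E'
from h import *
for p in [(292,388),(397,372)]: print(plane(KS,ES,sz(*p),.082))
for z in (.09,.096): print(plane(KS,ES,sz(341,322),z))
E
```

```text
[ 0.50872655 -0.02276928  0.082     ]
[ 0.54165659 -0.02255505  0.082     ]
[ 0.52713506 -0.00596986  0.09      ]
[ 0.52621529 -0.01125647  0.096     ]
```

The stop's middle is at about y = -0.010, which is 7–9 mm from the notch. The pin is on the crest and the snap has not happened yet, so I'll creep on.

```bash
python3 -m handwheel '[{"tx":-0.0005,"ty":0,"tz":0,"ax":0,"ay":0,"az":0,"jaw":-1},{"tx":-0.0005,"ty":0,"tz":0,"ax":0,"ay":0,"az":0,"jaw":-1},{"tx":-0.0005,"ty":0,"tz":0,"ax":0,"ay":0,"az":0,"jaw":-1},{"tx":-0.0005,"ty":0,"tz":0,"ax":0,"ay":0,"az":0,"jaw":-1},{"tx":-0.0005,"ty":0,"tz":0,"ax":0,"ay":0,"az":0,"jaw":-1},{"tx":-0.0005,"ty":0,"tz":0,"ax":0,"ay":0,"az":0,"jaw":-1},{"tx":0,"ty":0,"tz":0,"ax":0,"ay":0,"az":0,"jaw":-1},{"tx":0,"ty":0,"tz":0,"ax":0,"ay":0,"az":0,"jaw":-1},{"tx":0,"ty":0,"tz":0,"ax":0,"ay":0,"az":0,"jaw":-1},{"tx":0,"ty":0,"tz":0,"ax":0,"ay":0,"az":0,"jaw":-1}]'
python3 s.py
python3 - <<'E'
from workcell import optics
import cv2
c=optics.camera("side")["color"][:,:,::-1][175:305,190:300]
cv2.imwrite("pics/s4.png",cv2.resize(c,None,fx=4.6,fy=4.6,interpolation=cv2.INTER_CUBIC))
E
```

```text
time: 14.05
ee_pos: [0.524, 0.0089, 0.0566]
tcp_rot: [180.0, -0.0, 92.8]
wrist_force: [-0.1, 0.3, -0.2]
opening: -0.0002
grasp_force: 0.0
14.05 [0.524  0.0089 0.0566] [179.9629  -0.0169  92.816 ] F [-0.0933  0.2958 -0.2415] q [  0.9656   1.678  -12.7186  75.5668   0.0181  88.1496]
```

View pics/s4.png

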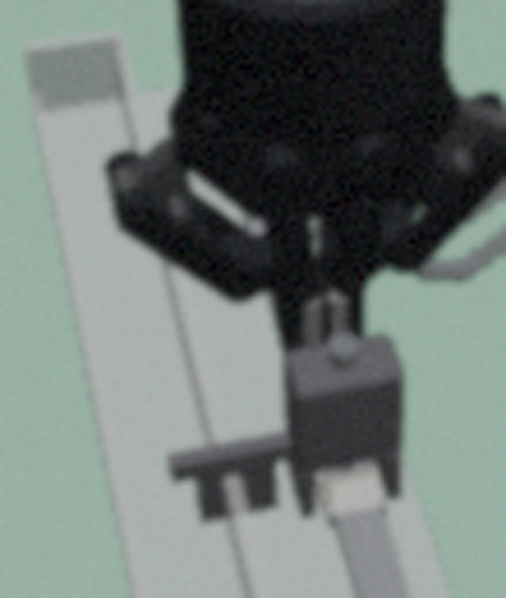

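The knob, now at (345,349), has dropped to 44 px above the top front edge. It was 55 px on the crest and 42 px on the plain rail, so the pin is down. The edge itself has jumped ahead to (295,401)–(401,385). I'll check its position, then back off.

```bash
python3 - <<'E'
from h import *
for p in [(295,401),(401,385)]: print(plane(KS,ES,sz(*p),.082))
print(plane(KS,ES,sz(345,349),.09))
E
python3 -m handwheel '[{"tx":0.003,"ty":0,"tz":0,"ax":0,"ay":0,"az":0,"jaw":-1},{"tx":0.006,"ty":0,"tz":0,"ax":0,"ay":0,"az":0,"jaw":-1},{"tx":0.01,"ty":0,"tz":0,"ax":0,"ay":0,"az":0,"jaw":-1},{"tx":0.015,"ty":0,"tz":0,"ax":0,"ay":0,"az":0,"jaw":-1},{"tx":0.02,"ty":0,"tz":0,"ax":0,"ay":0,"az":0,"jaw":-1},{"tx":0.02,"ty":0,"tz":-0.03,"ax":0,"ay":0,"az":0,"jaw":-1},{"tx":0.02,"ty":0,"tz":-0.04,"ax":0,"ay":0,"az":0,"jaw":-1},{"tx":0.02,"ty":0,"tz":-0.04,"ax":0,"ay":0,"az":0,"jaw":-1},{"tx":0.02,"ty":0,"tz":-0.04,"ax":0,"ay":0,"az":0,"jaw":-1},{"tx":0,"ty":0,"tz":0,"ax":0,"ay":0,"az":0,"jaw":-1}]'
python3 s.py
python3 - <<'E'
from workcell import optics
import cv2
import numpy as np
f=lambda c:cv2.resize(c,None,fx=4.6,fy=4.6,interpolation=cv2.INTER_CUBIC)
t=optics.camera("top")["color"][:,:,::-1][195:280,270:355]
c=optics.camera("side")["color"][:,:,::-1][220:305,220:305]
cv2.imwrite("pics/f5.png",np.hstack([f(t),f(c)]))
E
```

```text
[ 0.50878861 -0.02802326  0.082     ]
[ 0.54182412 -0.02791087  0.082     ]
[ 0.52634769 -0.01713111  0.09      ]
time: 15.35
ee_pos: [0.5181, 0.145, 0.2099]
tcp_rot: [179.7, -0.1, 92.9]
wrist_force: [-0.1, 0.5, -1.1]
opening: 0.0001
grasp_force: 0.0
15.35 [0.5181 0.145  0.2099] [179.6766  -0.0975  92.939 ] F [-0.1495  0.4698 -1.1313] q [ 15.6204   2.5766   5.1633  92.2498   0.0241 102.6817]
```

View pics/f5.png

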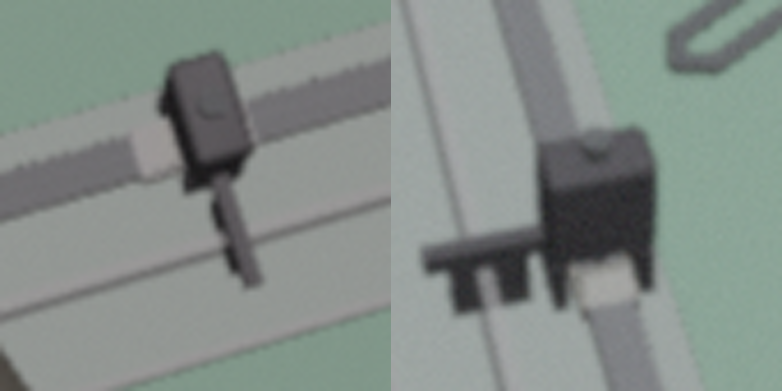

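The hand is clear. The knob is at (208,103) in the top half of the picture and (205,142) in the side half. I'll check its position and height before handing in.

```bash
python3 - <<'E'
from h import *
g=lambda x,y,a,b:((x+.5)/4.6-.5+a,(y+.5)/4.6-.5+b)
a=g(209,104,270,195);b=g(205,142,220,220)
print(tri(a,b),plane(KT,ET,a,.09),plane(KS,ES,b,.09))
E
```

```text
[ 0.52632575 -0.01684057  0.08991481] [ 0.52691091 -0.01682518  0.09      ] [ 0.52574408 -0.01701532  0.09      ]
```

The pin is 0.090 m high, so it is down, and at y = -0.017 it matches the measured notch. I'm handing in.

```bash
python3 -c "
from workcell import workorder;print(workorder.job_done())"
```

```text
the job is handed in; nothing more can be done
None
```

I pushed the end stop over the ramp and its pin dropped into the notch. Camera checks put the pin down, about 1.5 mm from the measured notch middle. The hand is clear and the job is handed in, but no verdict was returned.

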